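# Offer the scent tester

## Task

A customer wants to smell the tester under the glass hood, but a tall glass candle has been left close behind the hood, where the opening hood would hit it: push the candle along the table, upright, out of the hood's way. Then press the brass lever right down so that the hood tips fully back, hold it open for about three seconds, and let the lever up slowly, over two seconds or more, so that the glass closes without slamming; then move clear. Do not pick anything up, do not touch the glass hood or let it touch the candle, and leave the other things where they are.

Things in the scene. Friction and masses are not known exactly. Their poses are not given: they have to be found in the camera images.
- tester: scent tester, fixed: dark walnut plinth 150 x 150 x 30 mm under a clear brass-edged glass hood, brass lever in front. Origin under the plinth's centre, on the table; x to its rear (away from the lever), y left, z up. Shut hood: 62 mm before to 66 behind the origin, 62 to either side, top 95 above the table. Brass lever bars and links along its sides reach 93 mm to either side, 50 mm up.
- lever_pad (a point): centre of the top face of the lever's pad: ribbed brass plate 30 mm (x) by 40 (y) by 5, standing out before the plinth, about 104 mm before the tester's origin; 55 mm above the table at rest, 31 when fully down, moving almost straight down.
- lever (a joint): lever angle, rad: 0 at rest (up), 0.28 fully down at its stop. Two short rods link it to the hood. No spring: the hood's weight (about 5 to 8 N at the pad when shut, 2 to 3 N when open) brings the lever up again, and the hood falls shut hard if the pad is let go or released quickly.
- hood_hinge (a joint): hood angle in rad: 0 shut on the plinth, 0.92 tipped right back with the lever fully down. It follows the lever, about 3.3 rad per rad of lever (about 0.04 rad per mm of pad travel).
- glass_hood: clear glass hood 128 x 124 x 65 mm, moved only by the lever. Origin on its level hinge axis, 66 mm behind the tester's origin, 40 above the table. As it tips back its rear sweeps to 47 mm behind that axis, from 40 mm above the table up, striking anything tall there; its front only rises and goes back.
- tester_tin: the tester: a candle tin 64 mm across, 45 high, loose on the plinth (30 mm above the table) under the hood. Origin under its centre.
- candle: tall painted glass candle, round, 66 mm across, 101 mm high, 0.17 to 0.31 kg, standing loose on the table close behind the hood, in its way. Origin at the centre of its underside, z up. It slides upright when pushed below half its height. A big fixed flower pot stands behind to the left (front at about x 0.70, y 0.15) and the keepsake box to the right: push it to the side with more room.
- tin: bystander, loose: candle tin, 64 mm across, 45 high (mm); origin at the centre of its underside.
- mug: bystander, loose: cream mug, 84 high (mm); origin at the centre of its underside.
- dish: bystander, loose: small round glass dish, 93 across, 20 high (mm); origin at the centre of its underside.
- box: bystander, loose: walnut keepsake box, 124 x 169 x 68 (mm); origin at the centre of its underside.
- bell: bystander, loose: brass counter bell, 82 across, 61 high (mm); origin at the centre of its underside.
- pump: bystander, loose: amber pump bottle, 175 high (mm); origin at the centre of its underside.
- soap_green: bystander, loose: wrapped soap bar, 52 x 78 x 26 (mm); origin at the centre of its underside.
- soap_cream: bystander, loose: wrapped soap bar, 52 x 78 x 26 (mm); origin at the centre of its underside.
Things that resemble listed ones, but are neither listed nor needed, are in the scene too. What is shaped like the candle but green is not meant.

How it is judged:
On the way, in this order (a step that is already met when the one before it is completed fails the run):
1. the candle stands upright clear of the hood's swing (beside it or well behind it) ((y of candle in the frame of tester above 0.105 m or y of candle in the frame of tester below -0.105 m or x of candle in the frame of tester above 0.15 m) and angle between candle's own z axis and vertical below 0.15 rad and height (world z) of candle between -0.01 and 0.01 m), for 0.2 s.
2. the lever is pressed and the hood held tipped back for 2 s (value of joint hood_hinge above 0.8 rad), for 2 s.
3. the hood is shut again (value of joint hood_hinge below 0.04 rad), for 0.2 s.
At the end, for the whole second after the job is handed in: Hood shut (within 0.04 rad), lever up; candle upright (0.15 rad) and still on the table, its centre over 105 mm to either side of the tester's middle line or over 150 mm behind its origin; tester tin still on the plinth (all of step 1 and value of joint hood_hinge below 0.04 rad and value of joint lever below 0.03 rad and linear speed of candle below 0.02 m/s and z of tester_tin in the frame of tester between 0.025 and 0.035 m); the robot touches nothing.
It fails at once if the hood slams: it turns shut faster than 2 rad/s (0.26 m/s at its front edge) in the last 0.35 rad (value of joint hood_hinge below 0.35 rad and velocity of joint hood_hinge below -2 rad/s).
It fails at once if the robot touches the glass hood (contact force between any of the fingers, the arm and glass_hood above 1 N).
It fails at once if the hood strikes the candle (contact force between glass_hood and candle above 0.3 N).
It fails at once if the candle is lifted or tipped (height (world z) of candle above 0.015 m or angle between candle's own z axis and vertical above 0.35 rad).
It fails at once if the tester tin or a bystander is shifted more than 20 mm (distance of any of tester_tin, tin, mug, dish, box, bell, pump, soap_green, soap_cream from where it was at the start of the episode above 0.02 m).
It also fails if it takes over 64 s, if anything falls off the work surface, if the arm or the gripper's body presses on something with over 40 N, if the wrist force passes 120 N, or if a joint passes its speed limit or range.

## Robot

A 7-joint arm with a two-finger parallel gripper is mounted at the origin on a cart in front of the work surface, level with it; the furniture and walls round the work are solid. World frame = base frame: x ahead of the robot, y to its left, z up, the work surface at z = 0. Lengths are in m, angles in rad, forces in N, time in s.
With the tool pointing down it reaches from about 0.35 to 0.9 m from the base axis. Payload 8.1 kg.
Tool frame: the origin (TCP) lies between the finger pads; the fingertips stand 17 mm ahead of it and the grasp point (between the pads) lies 2 mm behind it; z points along the fingers, y is the direction in which the jaws open and shut (so a half turn about z gives the same grasp; the last joint's range is limited). The gripper opens to 92 mm and grips with 3 to 60 N. Pads are 19 mm wide; open, the fingers measure 130 mm over their backs; the gripper's body (75 mm by 190 mm) begins 47 mm behind the grasp point.
Start: joints at [1.059, 0.434, 0.025, 1.573, -0.012, 1.134, -0.075], TCP at [0.248, -0.574, 0.244] pointing down, gripper open.
Joint ranges: [-2.62, 2.62], [-0.44, 2.09], [-1.27, 1.32], [0.08, 2.57], [-1.32, 4.46], [0.12, 2], [-2.74, 2.74]. Speed limits (rad/s): [2.22, 2.22, 3.01, 3.01, 3.14, 3.14, 3.14].

## Interface

Orientations are given as a rotation vector (axis times angle).
In Python, from cell import arm gives the robot as it stands. The module is installed in compiled form; this text tells all that it offers.
- The arm moves only by the shell command python3 -m crank 'ROWS' [FORCE]. ROWS is JSON, a list of rows, each a list of 5 numbers: the opening, from 0 (shut) to 1 (fully open), then the shift along the world's x, y, z normalised to -1 to 1, where 1 is 40 cm, then the turn about the world's z normalised to -1 to 1, where 1 is 60 degrees. In form: [[fingers, tx, ty, tz, twist], ...]. A call has exactly 8 rows; each row shifts and turns the commanded pose from where the row before left it; what a row does not reach is not made up. A row lasts 1/12 s, in which the tool goes at most 41.7 mm and 7.16 degrees, less where a joint would pass 70% of its speed; a pose out of reach is approached as far as the arm can. A call with a number of a shift or a turn outside -1 to 1 is refused whole. A call with a gripper value outside its range is refused whole. The fingers move at their own pace and stop on an object; FORCE is the grip in N (left out, the last holds). Time passes only in rows, so rows that do not move let the fingers close, or fill a call up. It gives the time, the measured TCP pose, the force and the opening at its end, in the units of the state.
- arm.observe(): the state, without advancing time (a new reading comes with each control period).
- arm.get_image(name): name is "scene" or "side" or "wrist"; returns the picture (480x640x3 uint8, red, green, blue); there is no depth.
- arm.get_calibration(name): a dict with "intrinsics" (3x3 intrinsics, pixels), "distortion" ([k1, k2, p1, p2, k3] as OpenCV has them; the pictures are not rectified), "extrinsics" (4x4, takes a point from camera to world coordinates). Camera axes: x right, y down, z forward; pixel columns grow to the right and rows downward; lengths in m; the calibration is good to about 2 mm. A picture is of the moment at which its call begins: read the wrist's pose just before it. get_calibration takes no time and is no camera call; for the wrist camera it gives the pose at the moment of the call.
- arm.sign_off(): hands the job in, once; it reports no verdict.
The state is a dict: "clock": time; "joints": joint angles; "dq": joint speeds; "joint_efforts": joint torques, N m; "position": TCP position; "ee_rot": TCP orientation; "force": force on the tool from outside, world axes, zero at the start; "ft_torque": the same for the moment, N m; "width": opening from 0.0 (shut) to 1.0 (fully open).
Only numpy, scipy, OpenCV 4.12 (cv2) and the standard library are available. Lean on these libraries where they do the work, as an engineer would, in place of code of your own. Each camera call takes 0.05 s, during which the arm holds its last target.

## Working session

There is one attempt and no reset: what is moved stays moved. The work goes in short steps, Python scripts to look and compute and a shell command to move; the robot and the scene stay as the last step left them, time stands still between calls to the robot, and variables do not carry over. Pictures are saved under pics/ and viewed, and the job is handed in when it is done.

```bash
mkdir -p pics; cat > h.py <<'E'
import numpy as np,cv2
from cell import arm
def cal(n):
    c=arm.get_calibration(n);return np.array(c["intrinsics"]),np.array(c["distortion"]),np.array(c["extrinsics"])
def ray(n,u,v):
    K,d,E=cal(n);p=cv2.undistortPoints(np.array([[[u,v]]],float),K,d)[0,0]
    return E[:3,3],E[:3,:3]@np.array([p[0],p[1],1])
def onz(n,u,v,z):
    o,r=ray(n,u,v);return o+r*(z-o[2])/r[2]
def tri(a,b):
    o1,r1=ray(*a);o2,r2=ray(*b)
    A=np.stack([r1,-r2],1);t=np.linalg.lstsq(A,o2-o1,rcond=None)[0]
    p,q=o1+r1*t[0],o2+r2*t[1];return (p+q)/2,np.linalg.norm(p-q)
def proj(n,P):
    K,d,E=cal(n);R=E[:3,:3].T;t=-R@E[:3,3]
    return cv2.projectPoints(np.array(P,float).reshape(-1,1,3),cv2.Rodrigues(R)[0],t,K,d)[0].reshape(-1,2)
def snap(n,f):
    im=cv2.cvtColor(arm.get_image(n),cv2.COLOR_RGB2BGR);cv2.imwrite(f'pics/{f}.png',im);return im
E
python3 - <<'E'
from h import *
print(arm.observe())
for n in("scene","side","wrist"):
    snap(n,n+"0");print(n,cal(n)[2].round(3).tolist())
E
```

```text
{'clock': 0.0, 'joints': array([ 1.05941796,  0.43522825,  0.02495358,  1.57412599, -0.01160707,
        1.13398553, -0.07507882]), 'dq': array([-0.00302681, -0.00018292,  0.00142225, -0.0002501 ,  0.00150425,
       -0.00061418, -0.00058282]), 'joint_efforts': array([-1.46715589e-03, -6.67869544e+01,  9.84047726e-01, -3.14464688e+01,
       -6.06284151e-02,  4.28554451e-02,  1.38211103e-04]), 'position': array([ 0.24819324, -0.57306437,  0.24293027]), 'ee_rot': array([-3.07470666e+00, -6.37281442e-01,  7.09904943e-04]), 'force': array([ 0.14114859,  0.18224039, -0.2765619 ]), 'ft_torque': array([-0.00550154,  0.04707011,  0.01449204]), 'width': 0.9971515765576422}
scene [[-0.88, -0.371, 0.297, 0.242], [-0.475, 0.661, -0.582, 0.536], [0.019, -0.653, -0.757, 0.795], [0.0, 0.0, 0.0, 1.0]]
side [[-0.968, -0.143, 0.207, 0.316], [-0.252, 0.543, -0.801, 0.896], [0.002, -0.827, -0.562, 0.727], [0.0, 0.0, 0.0, 1.0]]
wrist [[0.398, -0.873, -0.283, 0.325], [-0.917, -0.378, -0.123, -0.539], [-0.0, 0.309, -0.951, 0.383], [0.0, 0.0, 0.0, 1.0]]
```

View pics/scene0.png

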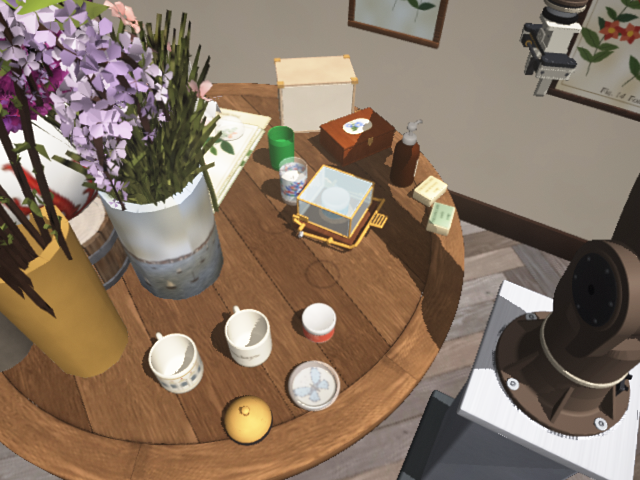

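View pics/side0.png

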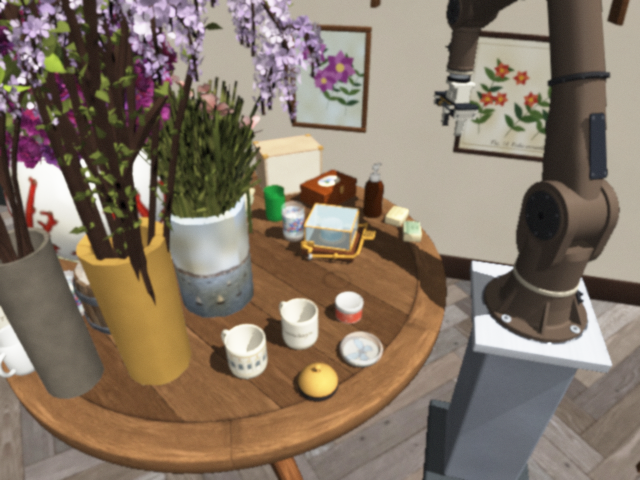

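View pics/wrist0.png

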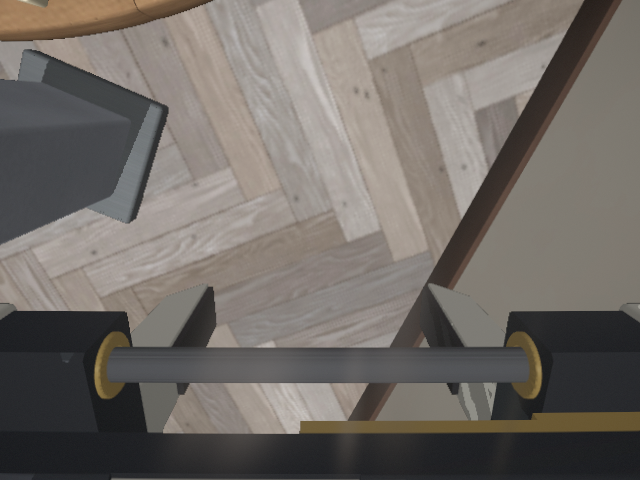

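The scene view shows the tester at about (335,205), with its lever pad at (379,220). Candidates for the candle are the painted white/lilac glass at (293,178) and the green glass at (281,147). The green one is excluded by the description, so I choose (293,178) and check it in a crop.

```bash
python3 - <<'E'
from h import *
im=cv2.imread('pics/scene0.png');c=cv2.resize(im[95:255,240:470],None,fx=3.4,fy=3.4,interpolation=cv2.INTER_CUBIC);cv2.imwrite('pics/c1.png',c)
im=cv2.imread('pics/side0.png');c=cv2.resize(im[155:275,240:440],None,fx=4,fy=4,interpolation=cv2.INTER_CUBIC);cv2.imwrite('pics/c2.png',c)
E
```

```text
(no output)
```

View pics/c1.png

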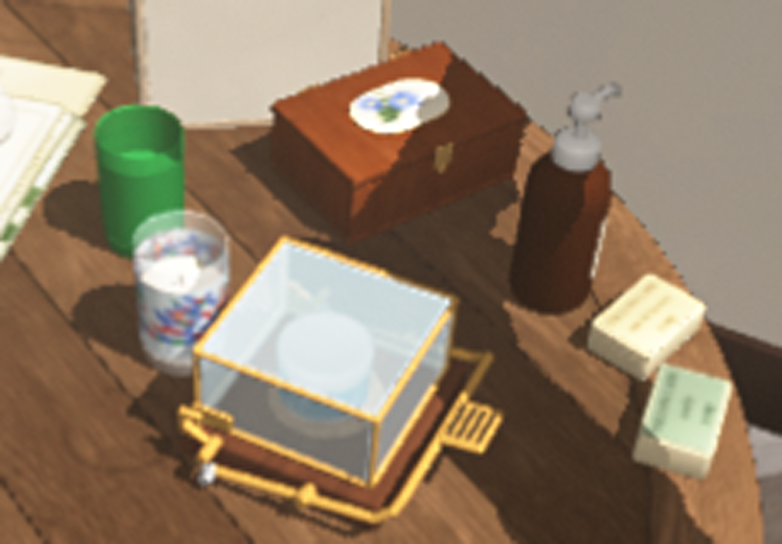

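View pics/c2.png

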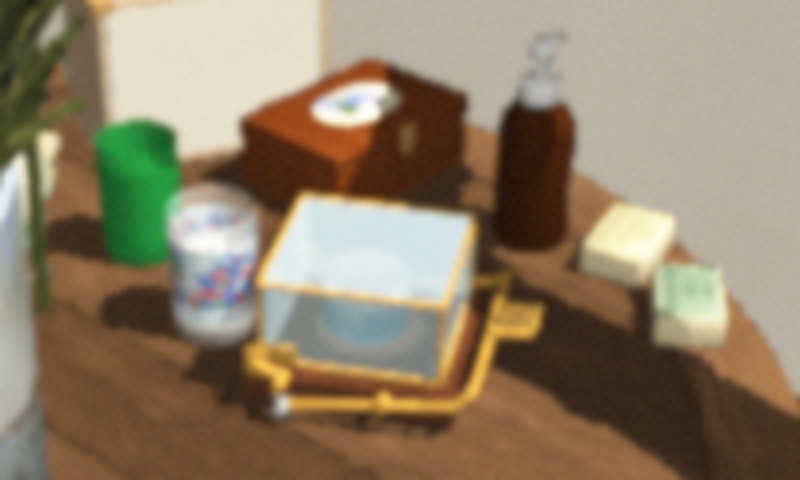

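```bash
python3 - <<'E'
from h import *
S=lambda u,v:("scene",240+u/3.4,95+v/3.4)
D=lambda u,v:("side",240+u/4,155+v/4)
np.set_printoptions(precision=4,suppress=True)
print('pad',onz(*S(473,426),.055),onz(*D(519,319),.055),tri(S(473,426),D(519,319)))
for a,b in(((283,238),(300,195)),((455,300),(475,214)),((378,415),(443,305)),((195,350),(262,287))):
    print('hood',onz(*S(*a),.095),onz(*D(*b),.095),tri(S(*a),D(*b))[0])
print('candle top',onz(*S(182,236),.101),onz(*D(214,208),.101))
print('green top',onz(*S(140,130),.101),onz(*D(136,142),.101))
for n,a in(('box a',(350,183)),('box b',(272,108)),('box c',(445,44)),('box d',(526,115))):print(n,onz(*S(*a),.068))
print('pump',onz(*S(552,290),0));print('soapc',onz(*S(655,313),.026))
print('pump base side',onz(*D(533,235),0))
E
```

```text
pad [ 0.4388 -0.1352  0.055 ] [ 0.4399 -0.1308  0.055 ] (array([ 0.4411, -0.1423,  0.0474]), np.float64(0.0004938514618154691))
hood [ 0.6132 -0.1969  0.095 ] [ 0.6165 -0.1943  0.095 ] [ 0.6183 -0.2048  0.0882]
hood [ 0.4842 -0.1981  0.095 ] [ 0.486  -0.1995  0.095 ] [ 0.485  -0.1983  0.0953]
hood [ 0.4834 -0.0785  0.095 ] [ 0.4845 -0.0736  0.095 ] [ 0.4864 -0.0856  0.087 ]
hood [ 0.6107 -0.0722  0.095 ] [ 0.6079 -0.0645  0.095 ] [ 0.6135 -0.0789  0.0864]
candle top [ 0.671  -0.1584  0.101 ] [ 0.6688 -0.1496  0.101 ]
green top [ 0.7584 -0.2457  0.101 ] [ 0.7585 -0.2329  0.101 ]
box a [ 0.6136 -0.305   0.068 ]
box b [ 0.7082 -0.3581  0.068 ]
box c [ 0.6265 -0.5075  0.068 ]
box d [ 0.5313 -0.45    0.068 ]
pump [ 0.4569 -0.3448  0.    ]
soapc [ 0.3748 -0.3305  0.026 ]
pump base side [ 0.4592 -0.3425  0.    ]
```

The crop confirms the choice. The candle is clear painted glass with white wax, just behind the hood at about (0.67,-0.155). The tester origin is at about (0.546,-0.136), with yaw near 0. The left side (+y) has more room, because the box and the green glass stand to the right. I'll move in with the fingers closed, aligned to the world axes, and take a close wrist view.

```bash
python3 -m crank '[[0,0.06,0.07,0.0125,-0.049],[0,0.06,0.07,0.0125,-0.049],[0,0.06,0.07,0.0125,-0.049],[0,0.06,0.07,0.0125,-0.049],[0,0.06,0.07,0.0125,-0.049],[0,0.06,0.07,0.0125,-0.049],[0,0.06,0.07,0.0125,-0.049],[0,0.06,0.07,0.0125,-0.049]]' 20; python3 -m crank '[[0,0.06,0.07,0,0],[0,0.06,0.07,0,0],[0,0.06,0.06,0,0],[0,0.06,0.06,0,0],[0,0.03,0.03,0,0],[0,0,0,0,0],[0,0,0,0,0],[0,0,0,0,0]]'
python3 - <<'E'
from h import *
o=arm.observe();print(o['joints'].round(3),o['position'],o['ee_rot'])
snap("wrist","w1");print(cal("wrist")[2].round(3))
E
```

```text
clock: 0.82
position: [0.4412, -0.3479, 0.2839]
ee_rot: [-3.141, 0.007, 0.0]
force: [1.0, -0.5, 0.5]
width: 0.467
clock: 1.48
position: [0.5476, -0.2345, 0.2834]
ee_rot: [3.141, -0.004, -0.002]
force: [0.4, -0.5, 0.2]
width: 0.005
[ 0.353  0.361 -0.054  1.585  0.021  1.197 -1.279] [ 0.5476164  -0.23450895  0.28344456] [ 3.14102830e+00 -4.42940993e-03 -1.67702297e-03]
[[-0.003 -0.951 -0.309  0.631]
 [-1.     0.004  0.    -0.234]
 [ 0.001  0.309 -0.951  0.424]
 [ 0.     0.     0.     1.   ]]
```

View pics/w1.png

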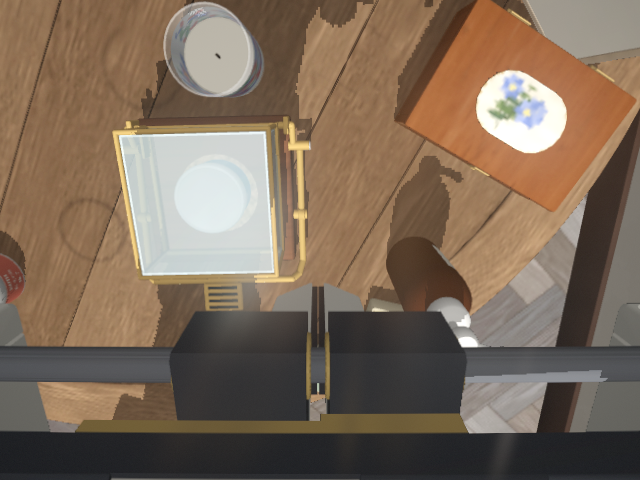

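```bash
python3 - <<'E'
from h import *
np.set_printoptions(precision=4,suppress=True)
im=cv2.imread('pics/w1.png');cv2.imwrite('pics/c3.png',cv2.resize(im[0:320,90:340],None,fx=1.85*1.7/1.7,fy=1.85,interpolation=cv2.INTER_CUBIC))
for p in((120,135),(268,132),(276,276),(141,276)):print('hood',onz("wrist",*p,.095))
print('pad',onz("wrist",224,297,.055),'boxcorner',onz("wrist",397,118,.068))
print('candle',onz("wrist",206,48,.101))
for y in(-.16,-.15,-.14):
  print(y,proj("wrist",[[.671+.033*np.cos(t),y+.033*np.sin(t),.101] for t in(0,1.57,3.14,4.71)]).round().tolist())
E
```

```text
hood [ 0.6103 -0.0746  0.095 ]
hood [ 0.612  -0.1947  0.095 ]
hood [ 0.4858 -0.1967  0.095 ]
hood [ 0.4861 -0.0743  0.095 ]
pad [ 0.4446 -0.1375  0.055 ] boxcorner [ 0.6218 -0.3033  0.068 ]
candle [ 0.6735 -0.1517  0.101 ]
-0.16 [[214.0, 2.0], [173.0, 52.0], [221.0, 98.0], [262.0, 51.0]]
-0.15 [[200.0, 2.0], [160.0, 52.0], [208.0, 98.0], [248.0, 51.0]]
-0.14 [[186.0, 2.0], [147.0, 52.0], [195.0, 98.0], [235.0, 52.0]]
```

View pics/c3.png

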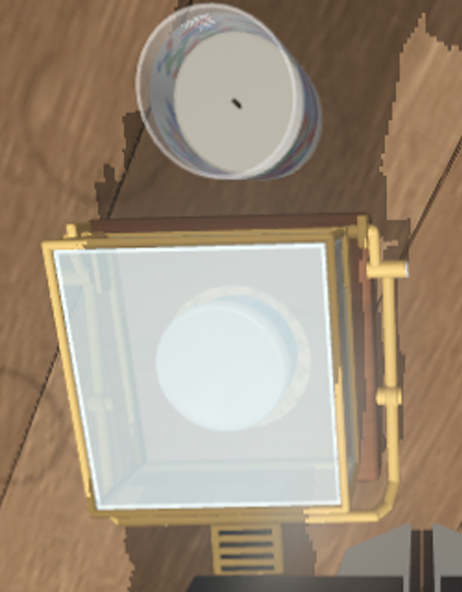

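The candle is at (0.672,-0.153) and the tester at (0.5465,-0.135) with yaw about 0, consistent across views. I'll go to the candle's right side.

```bash
python3 -m crank '[[0,0.0775,0.005,0,0],[0,0.0775,0.005,0,0],[0,0.0775,0.005,0,0],[0,0.0775,0.005,0,0],[0,0,0,-0.1,0],[0,0,0,-0.1,0],[0,0,0,-0.1,0],[0,0,0,-0.05,0]]'
python3 - <<'E'
from h import *
snap("scene","s2");o=arm.observe();print(o['position'])
E
```

```text
clock: 2.2
position: [0.669, -0.2268, 0.1384]
ee_rot: [-3.141, 0.006, 0.01]
force: [-0.2, 0.7, -0.8]
width: 0.006
[ 0.66762113 -0.22642955  0.13563222]
```

View pics/s2.png

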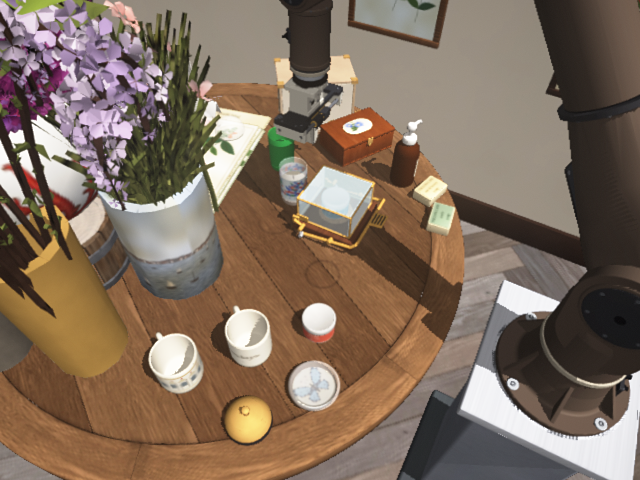

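The gripper stands behind the hood, right of the candle and clear of both. I'll descend to TCP z 0.06.

```bash
python3 -m crank '[[0,0.01,0,-0.04,0],[0,0,0,-0.04,0],[0,0,0,-0.04,0],[0,0,0,-0.03,0],[0,0,0,-0.02,0],[0,0,0,-0.02,0],[0,0,0,0,0],[0,0,0,0,0]]'; python3 -m crank '[[0,0,0.012,0,0],[0,0,0.012,0,0],[0,0,0.012,0,0],[0,0,0.012,0,0],[0,0,0.012,0,0],[0,0,0.012,0,0],[0,0,0.012,0,0],[0,0,0.012,0,0]]'
python3 - <<'E'
from h import *
snap("scene","s3");snap("wrist","w3");o=arm.observe();print(o['position'],o['force'])
im=cv2.imread('pics/s3.png');c=cv2.resize(im[95:255,240:470],None,fx=3.4,fy=3.4,interpolation=cv2.INTER_CUBIC);cv2.imwrite('pics/c4.png',c)
E
```

```text
clock: 2.92
position: [0.6766, -0.2257, 0.0681]
ee_rot: [3.141, -0.003, 0.001]
force: [-0.2, -0.2, -0.2]
width: 0.005
clock: 3.58
position: [0.6767, -0.1875, 0.0682]
ee_rot: [3.14, -0.003, 0.001]
force: [-0.3, -2.8, 3.9]
width: 0.001
[ 0.67674355 -0.18603982  0.06802448] [ 0.29093285 -1.56186094  1.84147352]
```

View pics/c4.png

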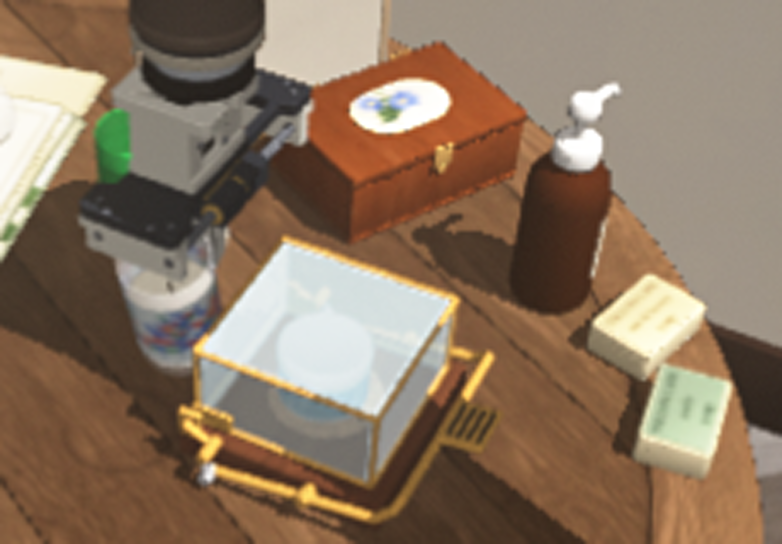

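View pics/w3.png

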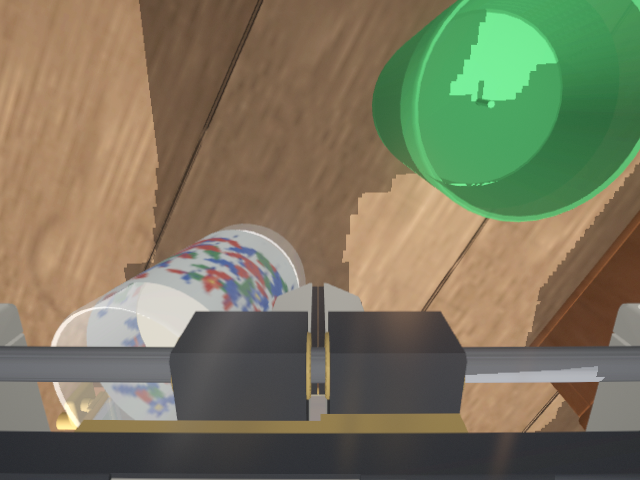

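```bash
python3 - <<'E'
from h import *
a=snap("side","d3");b=cv2.imread('pics/side0.png')
f=lambda im:cv2.resize(im[180:260,260:360],None,fx=4,fy=4,interpolation=cv2.INTER_CUBIC)
s=cv2.imread('pics/scene0.png');t=cv2.imread('pics/s3.png')
g=lambda im:cv2.resize(im[145:215,250:350],None,fx=4,fy=4,interpolation=cv2.INTER_CUBIC)
cv2.imwrite('pics/c5.png',np.vstack([np.hstack([f(b),f(a)])[:300],np.hstack([g(s),g(t)])]))
o=arm.observe();print(o['position'],o['force'])
for y in(-.153,-.135):
  for n in("scene","side"):
    print(y,n,[proj(n,[[.672+.033*np.cos(q),y+.033*np.sin(q),z] for q in np.linspace(0,6.28,40)])[:,:].T.round(1)[0].min() for z in(0,.101)])
E
```

```text
[ 0.67660598 -0.18652679  0.0679049 ] [ 0.90438788 -0.16019899  1.42969486]
-0.153 scene [np.float64(279.8), np.float64(277.7)]
-0.153 side [np.float64(283.0), np.float64(281.4)]
-0.135 scene [np.float64(275.9), np.float64(273.6)]
-0.135 side [np.float64(281.1), np.float64(279.4)]
```

View pics/c5.png

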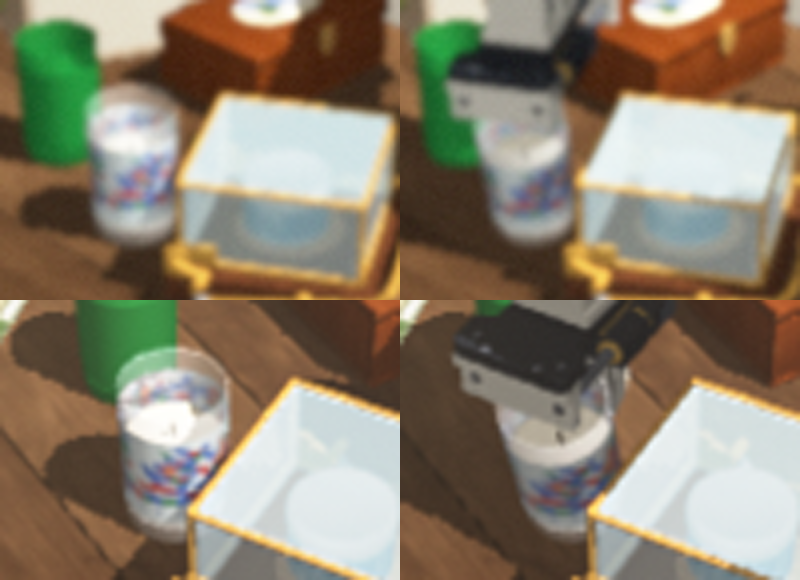

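The crops show the candle's top leaning left by about 0.14 rad while its base hardly moved. The tips were at 51 mm, too high. I'll back off slowly so it settles upright, then use a lower and safer contact: jaws open around the candle, pushing with the flat inner pad of the right finger.

```bash
python3 -m crank '[[0,0,-0.006,0,0],[0,0,-0.006,0,0],[0,0,-0.006,0,0],[0,0,-0.006,0,0],[0,0,-0.008,0,0],[0,0,-0.012,0,0],[0,0,-0.02,0,0],[0,0,-0.03,0,0]]'
python3 -m crank '[[0,0,-0.02,0.04,0],[0,0,0,0.08,0],[0,0,0,0.1,0],[0,0,0,0.1,0],[0,0,0,0.1,0],[1,-0.07,0,0.05,0],[1,-0.07,0,0,0],[1,-0.07,0,0,0]]'
python3 - <<'E'
from h import *
o=arm.observe();print(o['position'],o['force'])
snap("wrist","w4");t=snap("scene","s4")
cv2.imwrite('pics/c6.png',cv2.resize(t[125:225,240:370],None,fx=5,fy=5,interpolation=cv2.INTER_CUBIC))
E
```

```text
clock: 4.4
position: [0.6767, -0.2243, 0.0678]
ee_rot: [-3.141, 0.001, -0.0]
force: [-0.3, 0.4, -0.4]
width: 0.004
clock: 5.07
position: [0.5923, -0.2342, 0.2578]
ee_rot: [3.14, -0.004, 0.006]
force: [0.1, 0.5, 0.8]
width: 0.173
[ 0.59225257 -0.23419051  0.25775607] [0.0846324  0.48265534 0.75589652]
```

View pics/w4.png

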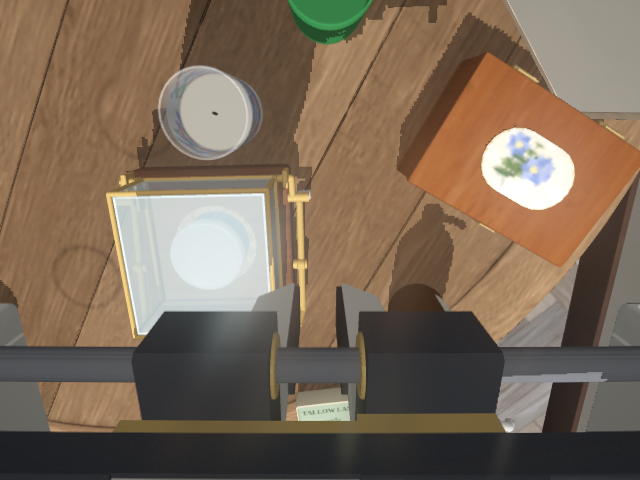

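View pics/c6.png

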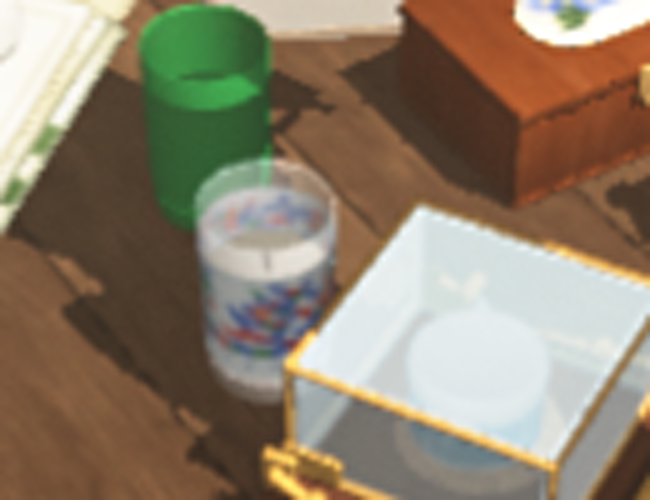

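```bash
python3 - <<'E'
from h import *
np.set_printoptions(precision=4,suppress=True)
for y in(-.155,-.145,-.135):
  print(y,proj("wrist",[[.672+.033*np.cos(t),y+.033*np.sin(t),.101] for t in(0,1.57,3.14,4.71)]).round().tolist())
print(onz("wrist",204,112,.101))
E
```

```text
-0.155 [[201.0, 57.0], [159.0, 108.0], [209.0, 154.0], [251.0, 107.0]]
-0.145 [[186.0, 57.0], [145.0, 108.0], [195.0, 154.0], [237.0, 107.0]]
-0.135 [[172.0, 57.0], [131.0, 108.0], [182.0, 154.0], [223.0, 107.0]]
[ 0.6688 -0.154   0.101 ]
```

```bash
python3 -m crank '[[1,0.048,0.05,0,0],[1,0.048,0.05,0,0],[1,0.048,0.05,0,0],[1,0.048,0.05,0,0],[1,0,0,-0.08,0],[1,0,0,-0.08,0],[1,0,0,-0.08,0],[1,0,0,0,0]]'
python3 - <<'E'
from h import *
o=arm.observe();print(o['position'],o['force'],o['width'])
snap("wrist","w5");t=snap("scene","s5")
cv2.imwrite('pics/c7.png',cv2.resize(t[75:225,240:390],None,fx=4,fy=4,interpolation=cv2.INTER_CUBIC))
E
```

```text
clock: 5.83
position: [0.6658, -0.1529, 0.1527]
ee_rot: [-3.14, 0.003, 0.016]
force: [-1.3, 0.5, -0.4]
width: 0.841
[ 0.66583317 -0.15286558  0.15273964] [-1.25906289  0.4659941  -0.38109717] 0.8408538266562638
```

View pics/w5.png

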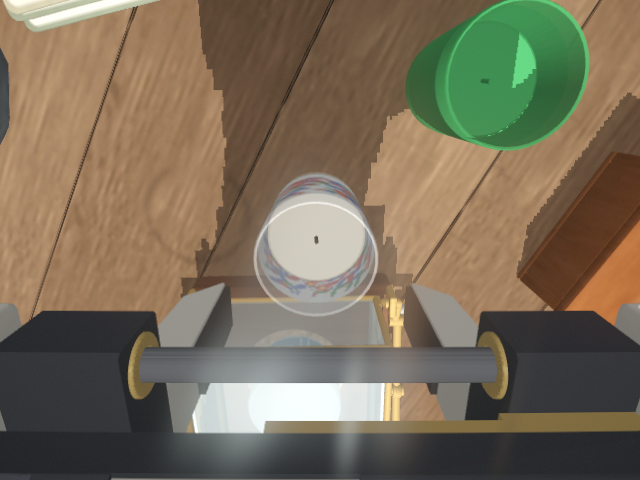

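View pics/c7.png

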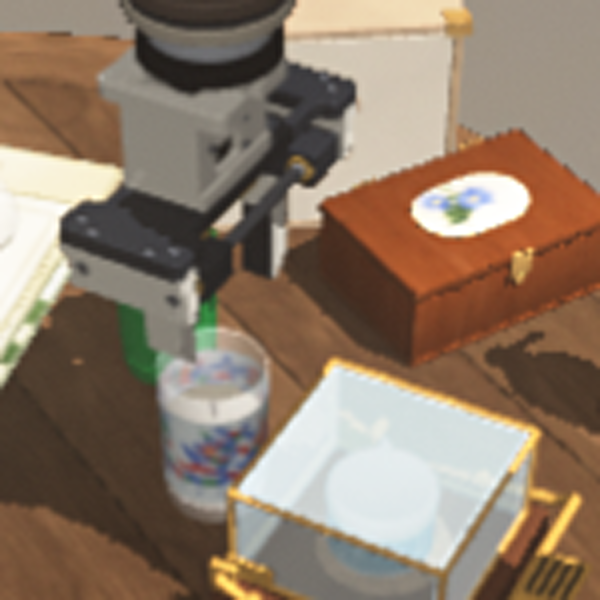

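The jaws are centred over the candle: the rim spans columns 255–378, close to the middle at 320. I'll check x, then descend.

```bash
python3 -c "
from h import *
print(onz('wrist',316,257,.101))"; python3 -m crank '[[1,0.005,0,-0.01,0],[1,0.005,0,-0.03,0],[1,0,0,-0.04,0],[1,0,0,-0.04,0],[1,0,0,-0.04,0],[1,0,0,-0.03,0],[1,0,0,-0.02,0],[1,0,0,0,0]]'; python3 -c "
from h import *
print(arm.observe()['position'],arm.observe()['force'])"
```

```text
[ 0.67599663 -0.15183295  0.101     ]
clock: 6.6
position: [0.6726, -0.1526, 0.0743]
ee_rot: [-3.141, 0.003, 0.003]
force: [-0.2, 0.7, -0.8]
width: 1.003
[ 0.67263419 -0.15262269  0.07430347] [-0.15438048  0.67177605 -0.83047021]
```

```bash
python3 -m crank '[[1,0.002,0,-0.01,0],[1,0,0,-0.01,0],[1,0,0,-0.01,0],[1,0,0,-0.007,0],[1,0,0,-0.004,0],[1,0,0,0,0],[1,0,0,0,0],[1,0,0,0,0]]'; python3 - <<'E'
from h import *
o=arm.observe();print(o['position'],o['force'],o['width'])
t=snap("scene","s6");d=snap("side","d6")
cv2.imwrite('pics/c8.png',np.hstack([cv2.resize(t[105:225,250:350],None,fx=4,fy=4,interpolation=cv2.INTER_CUBIC),cv2.resize(d[140:260,260:360],None,fx=4,fy=4,interpolation=cv2.INTER_CUBIC)]))
E
```

```text
clock: 7.27
position: [0.6742, -0.1527, 0.0596]
ee_rot: [3.142, -0.003, 0.001]
force: [-0.3, 0.3, -0.3]
width: 1.0
[ 0.67417974 -0.15273797  0.05956536] [-0.33040866  0.26037221 -0.27237   ] 1.0001281752653135
```

View pics/c8.png

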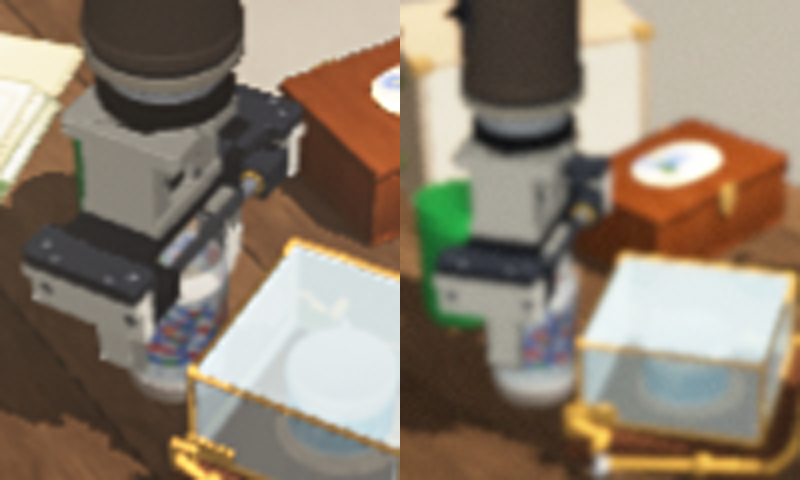

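The candle is caged and still standing. I'll narrow the gap to about 74 mm, without gripping, and push left slowly.

```bash
python3 -m crank '[[0.8,0,0,-0.006,0],[0.8,0,0,0,0],[0.8,0,0,0,0],[0.8,0,0.006,0,0],[0.8,0,0.008,0,0],[0.8,0,0.008,0,0],[0.8,0,0.008,0,0],[0.8,0,0.008,0,0]]' 5;python3 -m crank '[[0.8,0,0.008,0,0],[0.8,0,0.008,0,0],[0.8,0,0.008,0,0],[0.8,0,0.008,0,0],[0.8,0,0.008,0,0],[0.8,0,0.008,0,0],[0.8,0,0.008,0,0],[0.8,0,0.008,0,0]]'; python3 - <<'E'
from h import *
o=arm.observe();print(o['position'],o['force'],o['width'])
t=snap("scene","s7");d=snap("side","d7");snap("wrist","w7")
cv2.imwrite('pics/c9.png',np.hstack([cv2.resize(t[105:225,250:350],None,fx=4,fy=4,interpolation=cv2.INTER_CUBIC),cv2.resize(d[140:260,260:360],None,fx=4,fy=4,interpolation=cv2.INTER_CUBIC)]))
E
```

```text
clock: 8.03
position: [0.6741, -0.1375, 0.0571]
ee_rot: [3.141, -0.003, 0.0]
force: [-0.0, -2.3, 0.7]
width: 0.796
clock: 8.7
position: [0.674, -0.1117, 0.057]
ee_rot: [3.141, -0.003, 0.0]
force: [-0.3, -1.7, 0.3]
width: 0.801
[ 0.67401519 -0.11166588  0.05696255] [-0.29501675 -1.6947669   0.29203761] 0.800959859128975
```

View pics/c9.png

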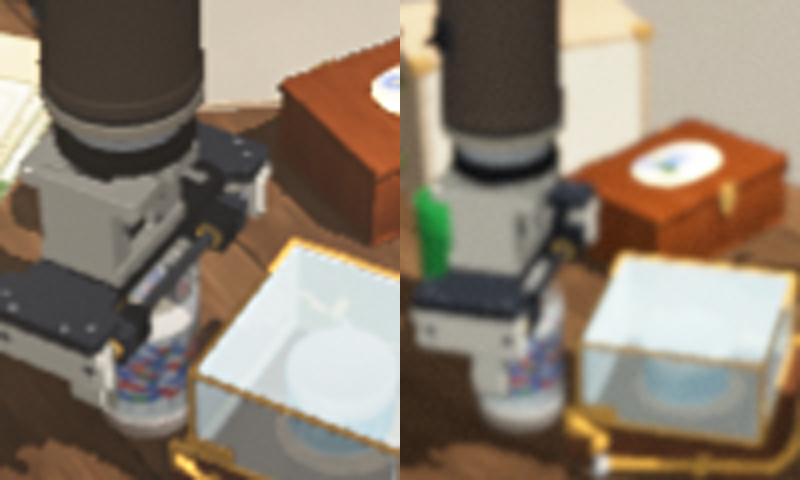

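View pics/w7.png

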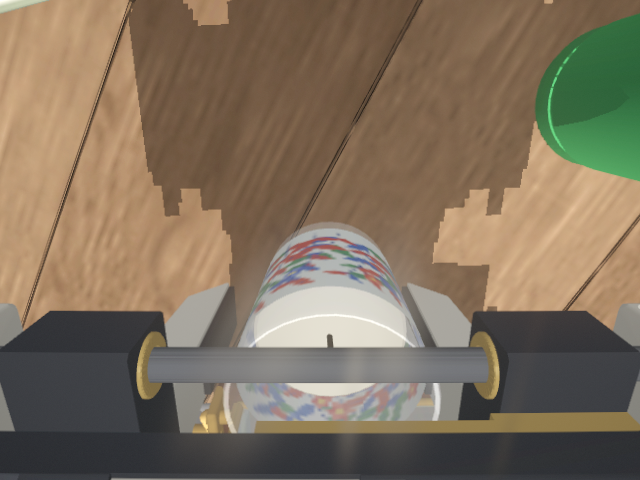

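It is sliding upright, with about 2 N of push and the base moving along. I'll continue.

```bash
R='x'; python3 -m crank '[[0.8,0,0.01,0,0],[0.8,0,0.01,0,0],[0.8,0,0.01,0,0],[0.8,0,0.01,0,0],[0.8,0,0.01,0,0],[0.8,0,0.01,0,0],[0.8,0,0.01,0,0],[0.8,0,0.01,0,0]]'; python3 -m crank '[[0.8,0,0.01,0,0],[0.8,0,0.01,0,0],[0.8,0,0.01,0,0],[0.8,0,0.01,0,0],[0.8,0,0.01,0,0],[0.8,0,0.01,0,0],[0.8,0,0.01,0,0],[0.8,0,0.01,0,0]]';python3 -m crank '[[0.8,0,0.01,0,0],[0.8,0,0.01,0,0],[0.8,0,0.01,0,0],[0.8,0,0.01,0,0],[0.8,0,0.01,0,0],[0.8,0,0.01,0,0],[0.8,0,0.01,0,0],[0.8,0,0.01,0,0]]';python3 -m crank '[[0.8,0,0.01,0,0],[0.8,0,0.01,0,0],[0.8,0,0.008,0,0],[0.8,0,0.004,0,0],[0.8,0,0,0,0],[0.8,0,0,0,0],[1,0,-0.003,0,0],[1,0,-0.003,0,0]]';
python3 - <<'E'
from h import *
o=arm.observe();print(o['position'],o['force'],o['width'])
t=snap("scene","s8")
cv2.imwrite('pics/c10.png',cv2.resize(t[95:245,220:370],None,fx=4,fy=4,interpolation=cv2.INTER_CUBIC))
E
```

```text
clock: 9.52
position: [0.674, -0.0794, 0.0569]
ee_rot: [-3.142, 0.003, 0.0]
force: [-0.4, -1.8, 1.1]
width: 0.8
clock: 10.18
position: [0.674, -0.0475, 0.0569]
ee_rot: [3.142, -0.003, -0.0]
force: [-0.1, -2.0, 1.1]
width: 0.801
clock: 10.85
position: [0.674, -0.0156, 0.0569]
ee_rot: [3.142, -0.003, -0.0]
force: [-0.2, -1.5, -0.3]
width: 0.803
clock: 11.52
position: [0.6737, -0.0051, 0.0568]
ee_rot: [-3.141, 0.002, 0.001]
force: [-0.2, -0.5, 0.3]
width: 0.898
[ 0.67368813 -0.00510146  0.05678563] [-0.23193628 -0.469649    0.31674973] 0.8982102057246691
```

View pics/c10.png

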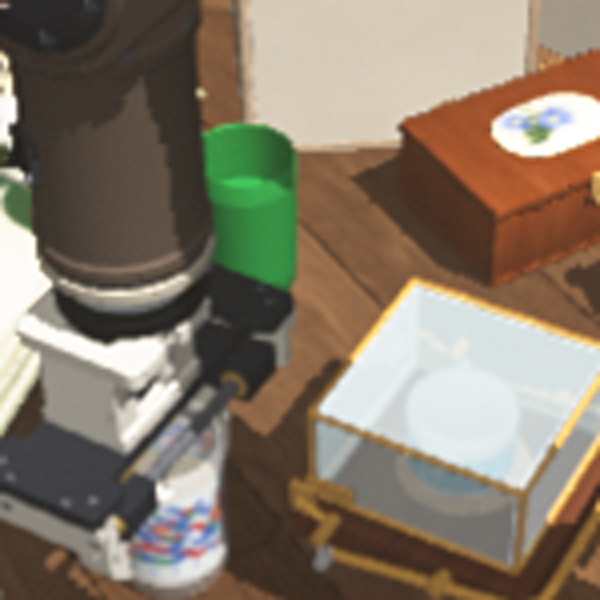

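```bash
python3 -m crank '[[1,0,0,0,0],[1,0,0,0,0],[1,0,0,0.02,0],[1,0,0,0.04,0],[1,0,0,0.06,0],[1,0,0,0.1,0],[1,0,0,0.1,0],[1,0,0,0.1,0]]'; python3 -m crank '[[0,-0.08,0,0.05,0],[0,-0.08,0,0.05,0],[0,-0.08,0,0,0],[0,-0.08,-0.05,0,0],[0,0,-0.05,0,0],[0,0,-0.05,0,0],[0,0,0,0,0],[0,0,0,0,0]]'
python3 - <<'E'
from h import *
o=arm.observe();print(o['position'],o['force'],o['width'])
snap("wrist","w9");t=snap("scene","s9")
cv2.imwrite('pics/c11.png',cv2.resize(t[95:245,220:370],None,fx=4,fy=4,interpolation=cv2.INTER_CUBIC))
E
```

```text
clock: 12.23
position: [0.6737, -0.0052, 0.2273]
ee_rot: [-3.141, 0.002, -0.0]
force: [2.5, 0.6, 0.6]
width: 0.997
clock: 12.9
position: [0.5462, -0.0663, 0.2659]
ee_rot: [3.141, -0.006, 0.002]
force: [-0.2, 0.8, 0.1]
width: 0.472
[ 0.54615819 -0.06634098  0.26588404] [-0.20018139  0.84357083  0.08223   ] 0.4716424662372698
```

View pics/c11.png

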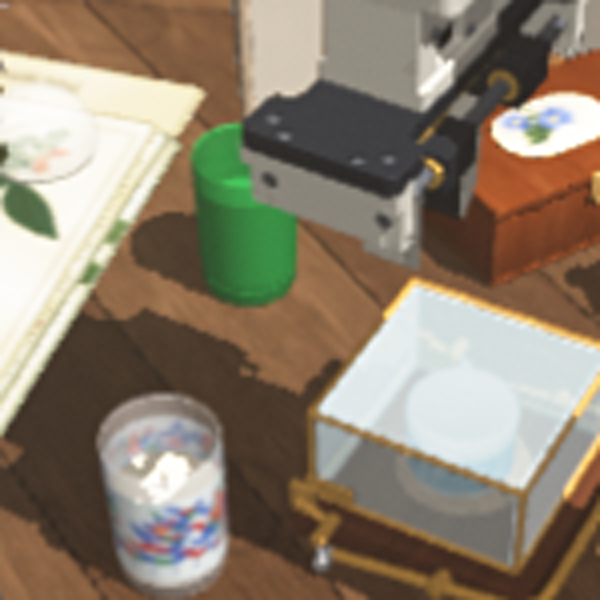

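View pics/w9.png

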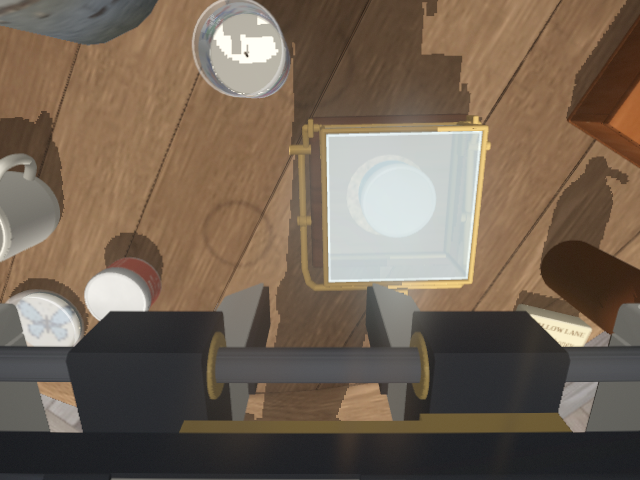

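```bash
python3 - <<'E'
from h import *
np.set_printoptions(precision=4,suppress=True)
print('candle',onz("wrist",236,48,.101),'wick-ish',onz("wrist",246,52,.085))
print('pad vis',onz("wrist",387,289,.055),onz("wrist",408,289,.055))
for y in(-.02,-.01,0):
  print(y,proj("wrist",[[.672+.033*np.cos(t),y+.033*np.sin(t),.101] for t in(0,1.57,3.14,4.71)]).round().tolist())
im=cv2.imread('pics/w1.png');cv2.imwrite('pics/c12.png',cv2.resize(im[265:320,180:270],None,fx=7,fy=7,interpolation=cv2.INTER_CUBIC))
im=cv2.imread('pics/scene0.png');cv2.imwrite('pics/c13.png',cv2.resize(im[195:245,345:405],None,fx=8,fy=8,interpolation=cv2.INTER_CUBIC))
E
```

```text
candle [ 0.67   -0.0063  0.101 ] wick-ish [ 0.6694 -0.0105  0.085 ]
pad vis [ 0.4615 -0.1312  0.055 ] [ 0.4615 -0.1517  0.055 ]
-0.02 [[253.0, -8.0], [208.0, 45.0], [257.0, 94.0], [302.0, 45.0]]
-0.01 [[238.0, -8.0], [194.0, 45.0], [244.0, 94.0], [288.0, 45.0]]
0 [[224.0, -8.0], [180.0, 45.0], [230.0, 95.0], [274.0, 45.0]]
```

View pics/c12.png

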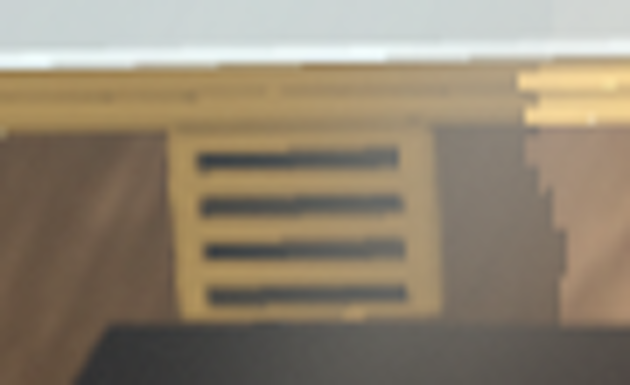

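View pics/c13.png

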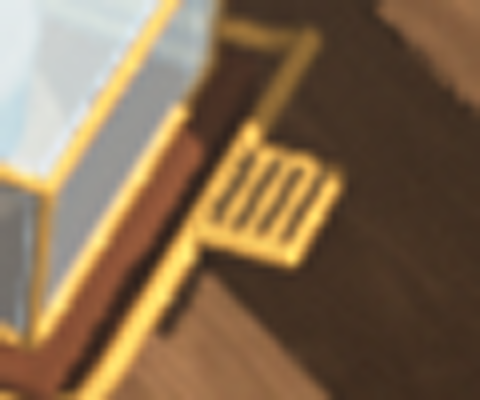

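The candle stands upright at (0.672,-0.009), which is 126 mm left of the tester's middle line. The pad centre is at about (0.442,-0.136). I'll press near its front half, x≈0.434, so the gripper body stays clear of the glass.

```bash
python3 -m crank '[[0,-0.07,-0.044,0,0],[0,-0.07,-0.044,0,0],[0,-0.07,-0.044,0,0],[0,-0.07,-0.044,0,0],[0,0,0,-0.08,0],[0,0,0,-0.08,0],[0,0,0,-0.08,0],[0,0,0,-0.08,0]]'; python3 -m crank '[[0,0,0,-0.04,0],[0,0,0,0,0],[0,0,0,0,0],[0,0,0,0,0],[0,0,0,0,0],[0,0,0,0,0],[0,0,0,0,0],[0,0,0,0,0]]'
python3 - <<'E'
from h import *
o=arm.observe();print(o['position'],o['force'],o['width'])
t=snap("scene","s10")
cv2.imwrite('pics/c14.png',cv2.resize(t[95:265,270:460],None,fx=4,fy=3.5,interpolation=cv2.INTER_CUBIC))
d=snap("side","d10")
cv2.imwrite('pics/c15.png',cv2.resize(d[150:290,260:450],None,fx=4,fy=4,interpolation=cv2.INTER_CUBIC))
E
```

```text
clock: 13.67
position: [0.4347, -0.1348, 0.1362]
ee_rot: [-3.141, 0.0, -0.003]
force: [-0.1, -0.3, -0.5]
width: 0.005
clock: 14.33
position: [0.4344, -0.136, 0.1216]
ee_rot: [3.141, -0.003, 0.002]
force: [0.0, -0.7, -0.1]
width: 0.003
[ 0.43441492 -0.13596287  0.12159333] [ 0.02571736 -0.70178753 -0.10768937] 0.003247944817865829
```

View pics/c14.png

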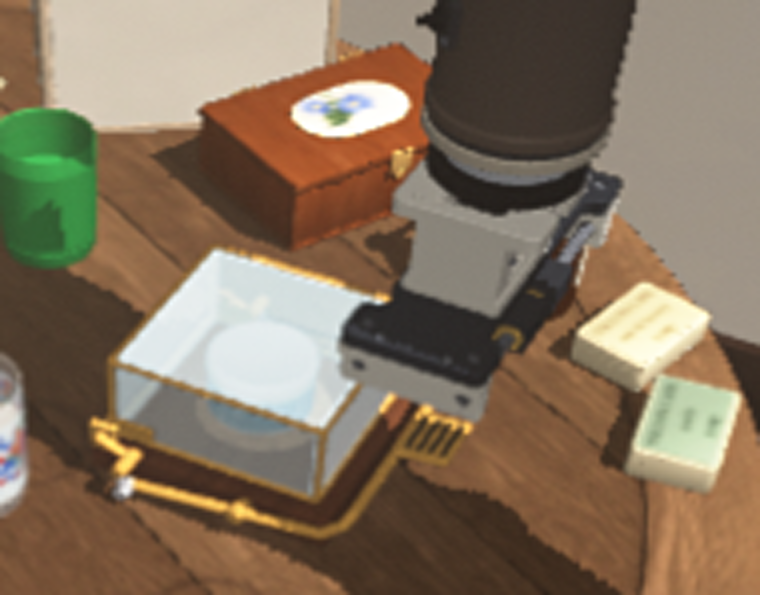

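View pics/c15.png

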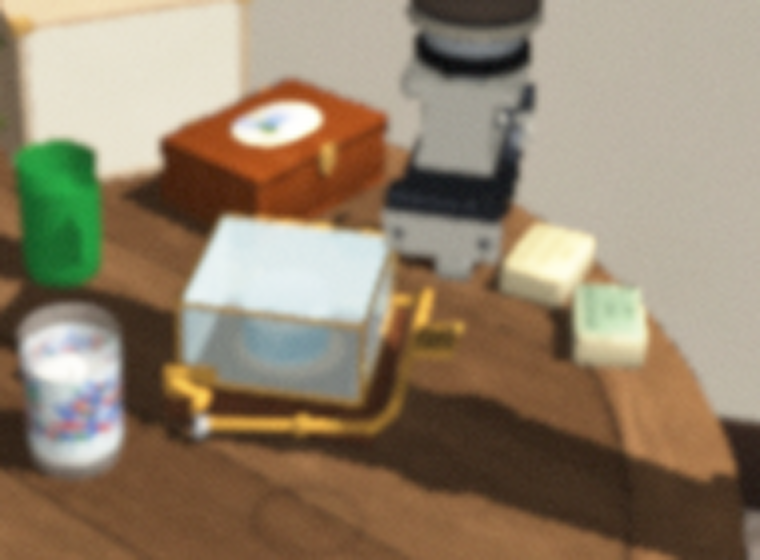

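```bash
python3 -m crank '[[0,-0.008,0,-0.03,0],[0,0,0,-0.03,0],[0,0,0,-0.02,0],[0,0,0,-0.015,0],[0,0,0,-0.008,0],[0,0,0,-0.004,0],[0,0,0,0,0],[0,0,0,0,0]]'
python3 -c "
from h import *
o=arm.observe();print(o['position'],o['force'])
snap('wrist','w11');snap('side','d11');d=cv2.imread('pics/d11.png')
cv2.imwrite('pics/c16.png',cv2.resize(d[150:290,260:450],None,fx=4,fy=4,interpolation=cv2.INTER_CUBIC))"
```

```text
clock: 15.1
position: [0.4311, -0.136, 0.0784]
ee_rot: [3.141, -0.003, 0.001]
force: [0.9, 0.5, 0.3]
width: 0.002
[ 0.4310639  -0.13597923  0.07836808] [0.92748592 0.48913457 0.32594689]
```

View pics/c16.png

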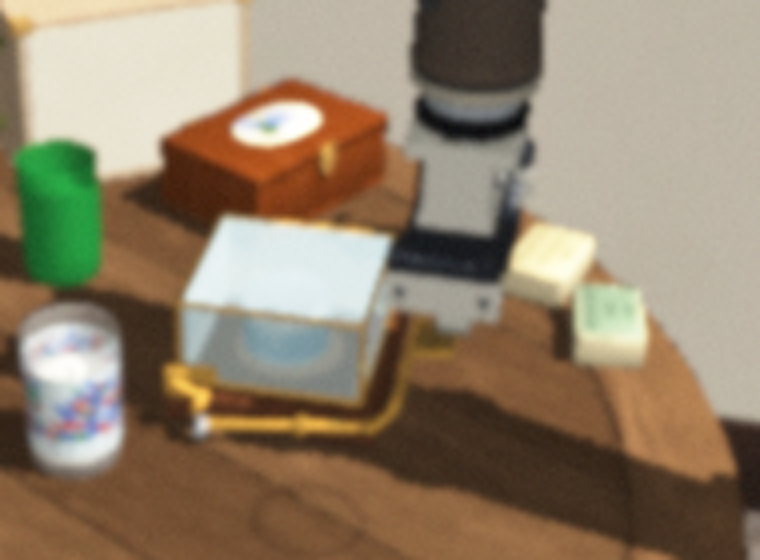

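View pics/w11.png

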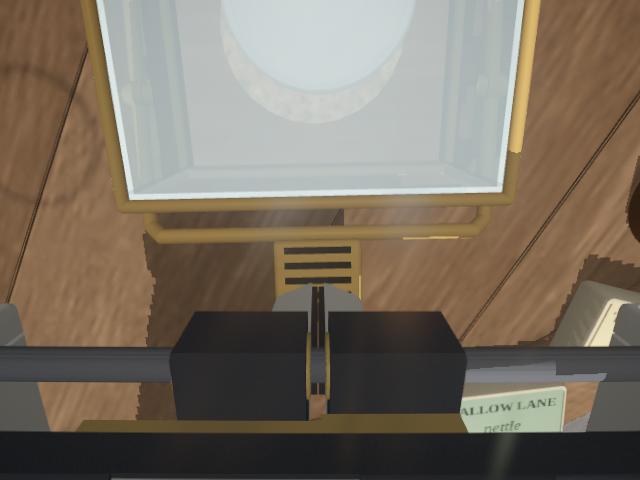

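The finger is centred on the pad in y and overlaps its front edge, and the gripper body stays in front of the glass. I'll shift 5 mm onto the pad and start pressing slowly.

```bash
python3 -m crank '[[0,0.006,0,0,0],[0,0.006,0,0,0],[0,0,0,-0.004,0],[0,0,0,-0.004,0],[0,0,0,-0.004,0],[0,0,0,-0.004,0],[0,0,0,-0.004,0],[0,0,0,-0.004,0]]'
python3 -m crank '[[0,0,0,-0.004,0],[0,0,0,-0.004,0],[0,0,0,-0.004,0],[0,0,0,-0.004,0],[0,0,0,0,0],[0,0,0,0,0],[0,0,0,0,0],[0,0,0,0,0]]'
python3 -c "
from h import *
o=arm.observe();print(o['position'],o['force'])
snap('side','d12');d=cv2.imread('pics/d12.png')
cv2.imwrite('pics/c17.png',cv2.resize(d[150:290,260:450],None,fx=4,fy=4,interpolation=cv2.INTER_CUBIC))"
```

```text
clock: 15.87
position: [0.4344, -0.1359, 0.0684]
ee_rot: [-3.141, 0.003, 0.003]
force: [-5.2, -0.1, 7.5]
width: 0.007
clock: 16.53
position: [0.4352, -0.1359, 0.0621]
ee_rot: [-3.142, 0.003, 0.001]
force: [-4.5, 0.2, 4.8]
width: 0.009
[ 0.43520038 -0.13592872  0.06209952] [-4.49036891  0.15756254  4.78961573]
```

View pics/c17.png

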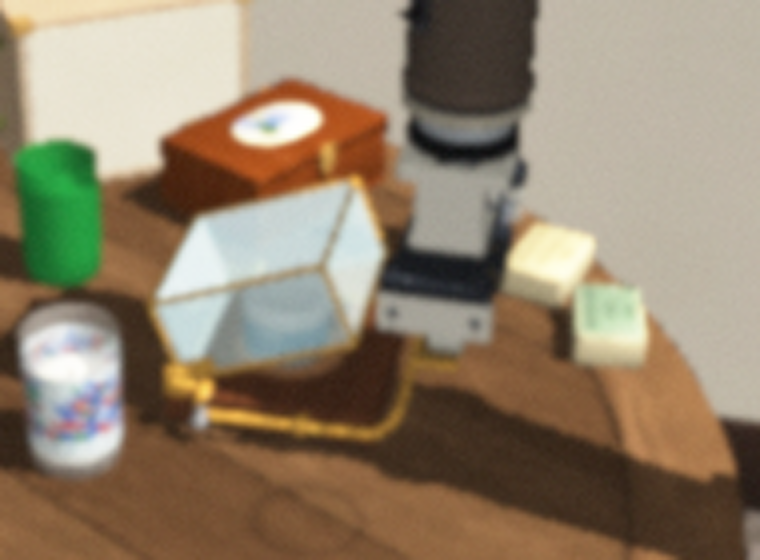

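The hood is tipping at about 0.35 rad and clears the gripper body. I'll continue down.

```bash
python3 -m crank '[[0,0,0,-0.004,0],[0,0,0,-0.004,0],[0,0,0,-0.004,0],[0,0,0,-0.004,0],[0,0,0,-0.004,0],[0,0,0,-0.004,0],[0,0,0,-0.004,0],[0,0,0,0,0]]'
python3 -c "
from h import *
o=arm.observe();print(o['position'],o['force'])
snap('side','d13');d=cv2.imread('pics/d13.png')
cv2.imwrite('pics/c18.png',cv2.resize(d[150:290,260:450],None,fx=4,fy=4,interpolation=cv2.INTER_CUBIC))"
```

```text
clock: 17.25
position: [0.436, -0.1359, 0.0507]
ee_rot: [3.142, -0.003, 0.001]
force: [-0.3, -0.4, -0.0]
width: 0.004
[ 0.43598298 -0.1359032   0.05071247] [-0.31439224 -0.39783111 -0.04611217]
```

View pics/c18.png

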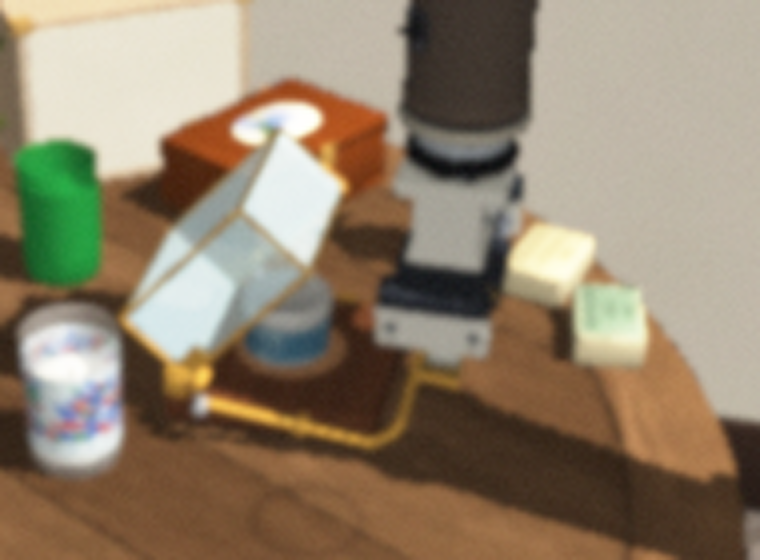

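```bash
python3 -m crank '[[0,0,0,-0.003,0],[0,0,0,-0.003,0],[0,0,0,-0.002,0],[0,0,0,0,0],[0,0,0,0,0],[0,0,0,0,0],[0,0,0,0,0],[0,0,0,0,0]]'
python3 -c "
from h import *
o=arm.observe();print(o['position'],o['force'])
snap('side','d14');d=cv2.imread('pics/d14.png')
cv2.imwrite('pics/c19.png',cv2.resize(d[150:290,260:450],None,fx=4,fy=4,interpolation=cv2.INTER_CUBIC))"
```

```text
clock: 17.97
position: [0.436, -0.1359, 0.0483]
ee_rot: [3.141, -0.003, 0.002]
force: [-4.4, 0.3, 13.5]
width: 0.005
[ 0.43602904 -0.13591496  0.048324  ] [-4.40521231  0.29606712 13.49648873]
```

View pics/c19.png

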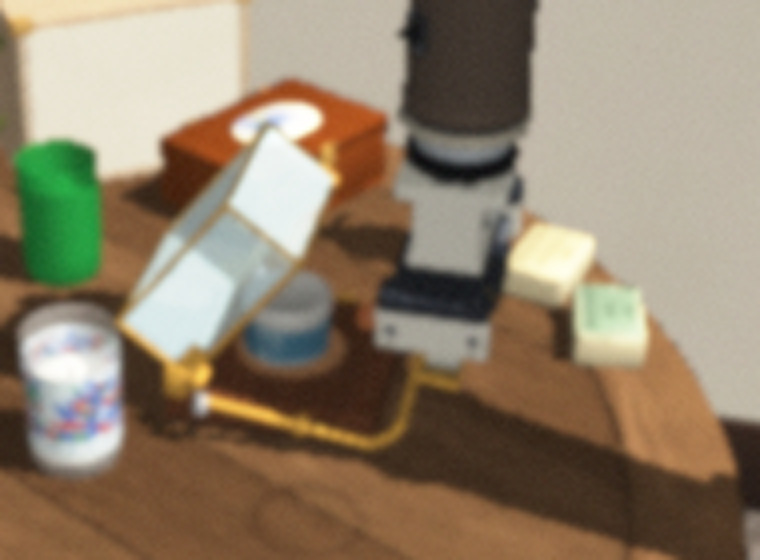

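The reading is 13.5 N with the tip at 31 mm, so the lever is on its stop and the hood is fully back, with the candle clear. I'll hold for just over 3 s.

```bash
for i in 1 2 3 4 5; do python3 -m crank '[[0,0,0,0,0],[0,0,0,0,0],[0,0,0,0,0],[0,0,0,0,0],[0,0,0,0,0],[0,0,0,0,0],[0,0,0,0,0],[0,0,0,0,0]]'|grep -E 'clock|position|force'; done
```

```text
clock: 18.68
position: [0.436, -0.1359, 0.0483]
force: [-4.3, 0.5, 13.4]
clock: 19.35
position: [0.436, -0.1359, 0.0483]
force: [-4.5, 0.4, 13.7]
clock: 20.02
position: [0.436, -0.1359, 0.0483]
force: [-4.8, -0.3, 12.7]
clock: 20.68
position: [0.436, -0.1359, 0.0483]
force: [-5.3, 0.3, 12.8]
clock: 21.35
position: [0.436, -0.1359, 0.0483]
force: [-4.4, 1.4, 13.4]
```

I'll release slowly, at about 6 mm/s.

```bash
for i in 1 2 3 4 5; do python3 -m crank '[[0,0,0,0.0012,0],[0,0,0,0.0012,0],[0,0,0,0.0012,0],[0,0,0,0.0012,0],[0,0,0,0.0012,0],[0,0,0,0.0012,0],[0,0,0,0.0012,0],[0,0,0,0.0012,0]]'|grep -E 'clock|position|force'; done
python3 -c "
from h import *
snap('side','d15');d=cv2.imread('pics/d15.png')
cv2.imwrite('pics/c20.png',cv2.resize(d[150:290,260:450],None,fx=4,fy=4,interpolation=cv2.INTER_CUBIC))"
```

```text
clock: 22.02
position: [0.4361, -0.1359, 0.0517]
force: [0.9, 0.5, 1.8]
clock: 22.68
position: [0.4358, -0.136, 0.0555]
force: [1.1, 0.1, 3.1]
clock: 23.35
position: [0.4357, -0.1359, 0.0594]
force: [1.5, -0.6, 3.8]
clock: 24.02
position: [0.4357, -0.1359, 0.0632]
force: [3.4, 0.3, 3.8]
clock: 24.68
position: [0.4357, -0.1359, 0.067]
force: [3.0, 0.3, 3.9]
```

View pics/c20.png

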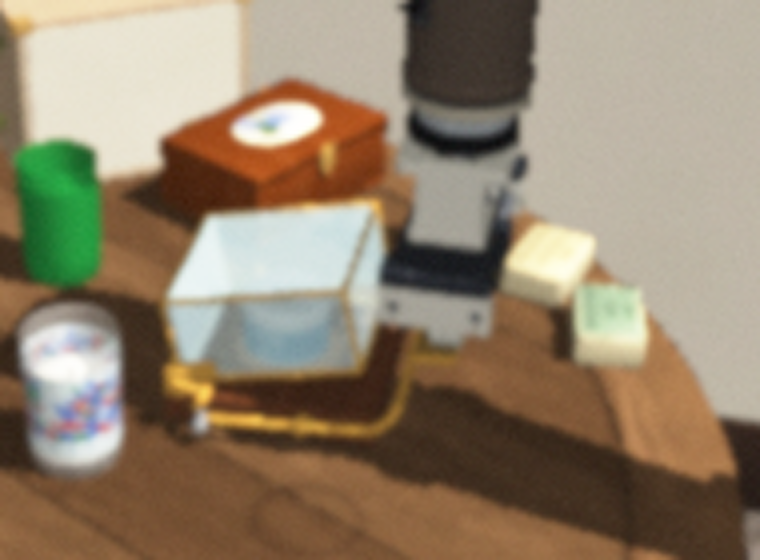

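```bash
for i in 1 2 3; do python3 -m crank '[[0,0,0,0.0012,0],[0,0,0,0.0012,0],[0,0,0,0.0012,0],[0,0,0,0.0012,0],[0,0,0,0.0012,0],[0,0,0,0.0012,0],[0,0,0,0.0012,0],[0,0,0,0.0012,0]]'|grep -E 'clock|position|force'; done
python3 -c "
from h import *
snap('side','d16');d=cv2.imread('pics/d16.png')
cv2.imwrite('pics/c21.png',cv2.resize(d[150:290,260:450],None,fx=4,fy=4,interpolation=cv2.INTER_CUBIC))"
```

```text
clock: 25.4
position: [0.4358, -0.1359, 0.0709]
force: [3.9, 0.6, 4.7]
clock: 26.07
position: [0.4342, -0.1358, 0.0741]
force: [0.0, 0.7, 0.0]
clock: 26.73
position: [0.4356, -0.1359, 0.0785]
force: [-0.7, 0.1, 0.7]
```

View pics/c21.png

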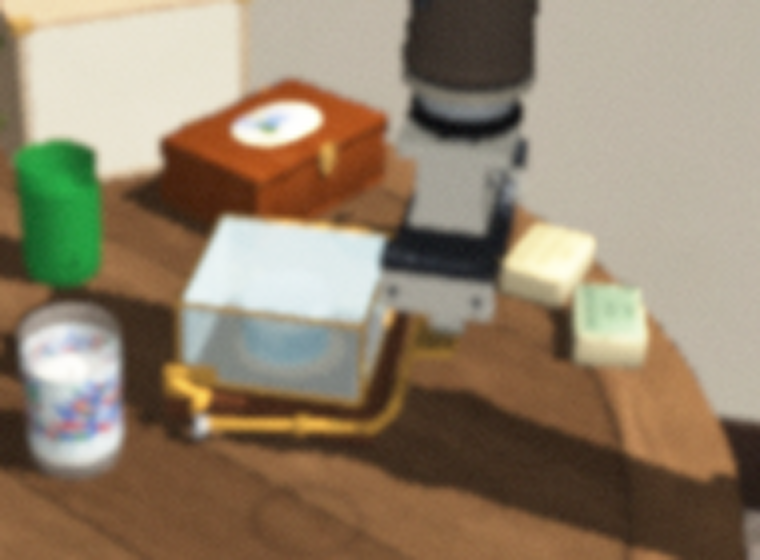

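The hood is shut and the contact force is zero. I'll move clear by going up and back toward the robot.

```bash
python3 -m crank '[[0,0,0,0.02,0],[0,0,0,0.04,0],[0,0,0,0.08,0],[0,0,0,0.09,0],[0,0,0,0.09,0],[0,0,0,0.09,0],[0,0,0,0.09,0],[0,0,0,0,0]]'; python3 -m crank '[[0,-0.02,0,0,0],[0,-0.04,0,0,0],[0,-0.04,0,0,0],[0,0,0,0,0],[0,0,0,0,0],[0,0,0,0,0],[0,0,0,0,0],[0,0,0,0,0]]'
python3 - <<'E'
from h import *
o=arm.observe();print(o['position'],o['force'])
snap("scene","s17");snap("wrist","w17")
a=cv2.imread('pics/scene0.png');b=cv2.imread('pics/s17.png')
E
```

```text
clock: 27.45
position: [0.4385, -0.1365, 0.2858]
ee_rot: [3.139, -0.003, 0.017]
force: [1.9, -1.3, 0.1]
width: 0.011
clock: 28.12
position: [0.3959, -0.1358, 0.2782]
ee_rot: [-3.141, 0.002, 0.001]
force: [-0.3, -0.5, -0.2]
width: 0.009
[ 0.39593985 -0.13580913  0.2781902 ] [-0.32985668 -0.52148121 -0.17708178]
```

View pics/s17.png

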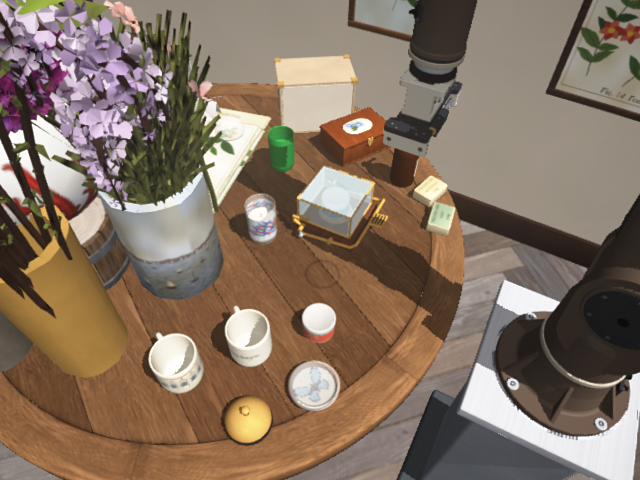

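View pics/w17.png

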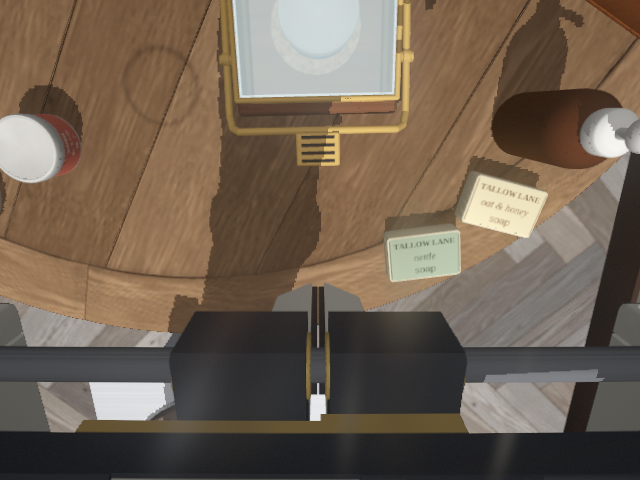

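The hood is shut and the lever is back up, with the pad at scene pixel (379,220) as at the start. The candle stands upright at (262,218), the bystanders are unmoved and the arm is clear. Handing in.

```bash
python3 -c "
from cell import arm
print(arm.sign_off())"
```

```text
the job is handed in; nothing more can be done
None
```

I finished the job and handed it in at about 28 s on the robot's clock; the hand-in gave no verdict.

- **Candle:** My first push, with closed fingertips 51 mm up, tilted the candle to about 0.14 rad instead of sliding it. I backed off slowly and it settled upright. I then lowered the open jaws around it without gripping and pushed it left with the flat of one finger, tips 40 mm up. It slid upright to about (0.672, -0.009), roughly 126 mm left of the tester's middle line.
- **Hood:** I pressed the lever to its stop (13 N, pad at 31 mm). I held it there for just over 3 s, then let it up over about 4 s at 6 mm/s. The contact force fell to zero as the hood shut, with no sign of a slam. In the side views the glass touched neither the gripper nor the candle.
- **Last checks:** In the final pictures:
  - The hood is shut and the lever pad is back where it started.
  - The candle is upright, and the tester tin is on the plinth.
  - The bystanders look unmoved, but I compared them by eye rather than measuring each one. The pump was partly hidden behind the arm in the final scene picture, though the wrist view showed it upright.
  - The arm is clear, with its force reading near zero.

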